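Load-test a motorcycle battery at the third step

ROBOT

A 7-joint arm with a two-finger parallel gripper is mounted at the origin on the work surface. World frame = base frame: x ahead of the robot, y to its left, z up, the work surface at z = 0. Lengths are in mm, angles in degrees, forces in N, time in s.
With the tool pointing down it reaches from about 350 to 900 mm from the base axis. Payload 7.2 kg.
Tool frame: the origin (TCP) lies between the finger pads; the fingertips stand manip.tip_extent ahead of it and the grasp point (between the pads) lies 11 mm behind it (manip.tip_extent is the distance from the TCP to the fingertips, in mm); z points along the fingers, y is the line along which they close (so a half turn about z gives the same grasp; the last joint's range is limited). The gripper opens to 88 mm and grips with 3 to 60 N. Pads are 20 mm wide; open, the fingers measure 115 mm over their backs; the gripper's body (75 mm by 178 mm) begins 61 mm behind the grasp point.
Start: joints at [-78.163, 23.554, -0.728, 91.456, 0.321, 64.991, -4.71], TCP at [169.606, 601.551, 205.453] pointing down, gripper open.
Joint ranges: [-169.25, 169.25], [-16.82, 113.86], [-84.01, 82.57], [7.8, 145.47], [-59.2, 239.2], [7.22, 106.19], [-163.78, 163.78]. Speed limits (degrees/s): [136.94, 136.94, 172.46, 172.46, 180, 180, 180].

INTERFACE

Orientations are given as a 3x3 rotation matrix whose columns are the frame's x, y, z axes.
In Python, from workcell import get_state, imaging, job_done, manip gives the robot as it stands.
- The arm moves only by the tool arm_command, never from a script. Its argument "deltas" is a list of rows, each a list of 2 entries, a list of its own where there are three numbers: the shift along the tool's x, y, z in mm, then the turn, a rotation vector about the tool's x, y, z in rad. A call has 1 to 20 rows; each row is the pose to reach, as a shift and turn from the pose commanded when the call began, along the tool's axes at that moment; what a row does not reach only later rows make up. A row lasts 1/10 s, in which the tool goes at most 50 mm and 8.59 degrees, less where a joint would pass 70% of its speed; a pose out of reach is approached as far as the arm can. A call with a gripper value outside its range is refused whole. "gripper" is the finger opening in mm, from 0 to 87.8, set as the call begins (left out, the last holds). The fingers move at their own pace and stop on an object; the grip force is fixed at half the most. Time passes only in rows, so rows that repeat a pose let the fingers close. It gives the time, the measured TCP pose, the force, the opening and the grip force at its end, in the units of the state.
- get_state(): the state, without advancing time (a new reading comes with each control period).
- imaging.capture(name): name is "scene" or "top" or "wrist"; returns a dict with "img" (400x640x3 uint8, red, green, blue), "fx", "fy", "cx", "cy" (pixels), "xyz" and "attitude" of the camera in the world. Camera axes: x right, y up, looking along -z (the intrinsics and any distortion apply to the point x, -y, -z); pixel columns grow to the right and rows downward; lengths in mm; the calibration is good to about 2 mm. A picture is of the moment at which its call begins. There is no depth.
- job_done(): hands the job in; it is judged then, once.
The state is a dict: "t": time; "joint_pos": joint angles; "joint_velocities": joint speeds; "joint_torque": joint torques, N m; "tcp_pos": TCP position; "orientation": TCP orientation; "contact_force": force on the tool from outside, world axes, zero at the start; "torque": the same for the moment, N m; "gripper_width": opening from 0.0 (shut) to 1.0 (fully open); "grasp_force": force on a finger pad.
Only numpy, scipy, OpenCV 4.12 (cv2) and the standard library are available. Lean on these libraries where they do the work, as an engineer would, in place of code of your own. Each camera call takes 0.05 s, during which the arm holds its last target. There are 200 camera calls.

TASK

Slide the red-labelled battery along its channel in the bench tester, under the yellow contact bridge, until it is fully home against the back stop. Then turn the black load knob clockwise from off, counting three clicks, and hold it at the third click without running on to the fourth: it springs back to off if let go, so finish while still gripping the knob and holding it there. Put no load on before the battery is home, and leave the other things on the bench where they are.

Things in the scene. Friction and masses are not known exactly. Their poses are not given: they have to be found in the camera images.
- tester: bench battery load tester, bolted down: steel base 285 (x) by 365 mm (y), 12 mm thick, x -165 to 120, y -200 to 165 in its frame. Origin on the bench, z up, x along the battery channel from its mouth (robot's side) to the back stop. Blue console on the right: x -100 to 120, y -200 to 30, flat grey top 95 mm above the bench, with the load knob and a flat ammeter whose needle turns with it
- channel_mouth (a point): mouth of the battery channel, left of the console, on its centre line and floor: 12 mm above the bench, 105 mm left of the tester's origin, 250 mm before the back stop. Two aluminium rails, 14 mm high, 71 mm apart, run from here to the stop
- bridge (a point): centre of the top of the yellow contact bridge across the channel, 127 mm above the bench, 17 mm before the stop face; the bridge plate is 62 (along the channel) by 112 by 8 mm, its underside 119 mm above the bench, on two posts 10 mm wide, 90 mm apart inside. At home half the battery stands out in front of it
- bay_stop (a point): foot of the back stop's face, on the channel's centre line and floor (12 mm above the bench); the battery's leading end touches here when fully home, its origin then 56.5 mm before this point
- battery: black motorcycle battery, grey lid, red labels: 113 (x) by 68 (y) by 86 mm tall plus two 8 mm brass terminals on top near its leading end; 0.4 to 0.75 kg. It stands in the channel, 1.5 mm play each side, 60 to 115 mm short of home. Origin: centre of its underside; x along the channel to the stop. Pushed at its tail it slides with 3 to 12 N, stiffest over the last 15 mm where it lifts the pins
- battery_tail (a point): centre of the battery's tail face (the end away from the stop, towards the robot), 43 mm above the battery's underside: the place to push
- pin_plus (a joint): lift (m) of the left spring contact pin under the bridge (red head on top): 0 hanging free, about 0.002 when a battery terminal is under it
- pin_minus (a joint): the same for the right contact pin (black head)
- selector (a joint): angle (rad) of the load selector, growing clockwise seen from above: 0 = off (as it starts), a click every 0.393 (22.5 degrees), five in all; third click = 1.178. A return spring (0.06 to 0.12 N m, growing) drives it back to off within a second when let go; the detent adds a ripple of 0.05 N m: stiffest a quarter click beyond each click, slackest just before the next
- load_knob: the selector's black bar handle with white pointer line: 56 mm long (x, pointer +x), 14 mm thick (y, grip here), 34 mm tall, on an 8 mm high, 60 mm wide skirt. Origin: under the skirt on the vertical axis, 95 mm above the bench; bar 103 to 137 mm. Axis at x -30, y -90 mm in the tester's frame. Pointer at off 56 degrees anticlockwise of the tester's x, at the third click 11 clockwise. 70 mm clear around it
- spare_battery: spare battery with a green label, black lid, 113 x 68 x 94 mm, standing left of the tester; bystander. Origin: centre of its underside
- screwdriver: screwdriver with a red handle, 210 mm, lying right of the tester; bystander. Origin: middle of its length, on the bench
- bolt_tray: small steel tray, 130 x 90 x 28 mm, with terminal bolts, right of the tester; bystander. Origin: centre of its underside
- wrench: open-ended steel spanner, 190 mm, lying at the front right; bystander. Origin: middle of its length
- can_yellow: spray can with a yellow band, 66 mm across, 190 mm tall, back left; bystander. Origin: centre of its base
- can_pale: spray can with a pale band, 66 mm across, 190 mm tall, back left; bystander. Origin: centre of its base
- grease_jar: jar of grease with a blue lid, 60 mm across, 60 mm tall, front left; bystander. Origin: centre of its base
- throttle_body: aluminium throttle body with a black motor housing, about 90 mm square and 70 mm tall, left; bystander. Origin: centre of its base

How it is judged (in metres and radians):
On the way, in this order (a step that is already met when the one before it is completed fails the run):
1. the battery is fully home under the bridge, its terminals on both contact pins, with the load still off (x of battery in the frame of tester above 0.0285 m and z of battery in the frame of tester below 0.018 m and angle between battery's own z axis and vertical below 0.1 rad and value of joint each of pin_plus, pin_minus above 0.001 m and value of joint selector below 0.15 rad), for 0.2 s.
2. the load knob is gripped and held at the third click, the battery still home (x of battery in the frame of tester above 0.0285 m and z of battery in the frame of tester below 0.018 m and angle between battery's own z axis and vertical below 0.1 rad and value of joint each of pin_plus, pin_minus above 0.001 m and value of joint selector between 1.038 and 1.318 rad and contact force between the fingers and load_knob above 1 N), for 1 s.
At the end, for the whole second after the job is handed in: The battery stands upright in the channel within 5 mm of the back stop with both contact pins lifted by more than 1 mm, and the fingers grip the load knob (more than 1 N) and hold it still within 0.14 rad (8 degrees) of the third click (all of step 2 and velocity of joint selector between -0.1 and 0.1 rad/s and linear speed of battery below 0.02 m/s); the arm keeps its last pose, push and grip.
It fails at once if the load knob is turned on more than 0.25 rad (14 degrees) past the third click (value of joint selector above 1.428 rad).
It fails at once if load is put on (knob more than 0.25 rad from off) while the battery is not home (more than 8 mm from the stop) (value of joint selector above 0.25 rad and x of battery in the frame of tester below 0.0255 m).
It fails at once if another thing on the bench is moved by more than 20 mm (distance of any of spare_battery, screwdriver, bolt_tray, wrench, can_yellow, can_pale, grease_jar, throttle_body from where it was at the start of the episode above 0.02 m).
It also fails if it takes over 48 s, if anything falls off the work surface, if the arm or the gripper's body presses on something with over 40 N, if the wrist force passes 120 N, or if a joint passes its speed limit or range.

## Working session

There is one attempt and no reset: what is moved stays moved. The work goes in short steps, Python scripts to look and compute and a tool call to move; the robot and the scene stay as the last step left them, time stands still between calls to the robot, and variables do not carry over. Pictures are saved under pics/ and viewed, at most 10 in all, crops included, and the job is handed in when it is done.

Besides the shell and the picture viewer there is one more tool, called by a JSON object that holds its "api" and its "payload". arm_command: Moves the arm, as the interface text tells. Its arguments: {"type":"object","properties":{"deltas":{"type":"array","items":{"type":"array"}},"gripper":{"type":"number"}},"required":["deltas"]}

```bash
mkdir -p pics
cat > h.py <<'E'
import numpy as np, cv2
from workcell import get_state, imaging, job_done, manip
def cap(n,f=None):
    c=imaging.capture(n)
    if f: cv2.imwrite('pics/'+f,cv2.cvtColor(c['img'],cv2.COLOR_RGB2BGR))
    return c
def ray(c,u,v):
    d=np.array([(u-c['cx'])/c['fx'],-(v-c['cy'])/c['fy'],-1.]); return np.array(c['xyz']),np.array(c['attitude'])@d
def onz(c,u,v,z):
    o,d=ray(c,u,v); return o+d*(z-o[2])/d[2]
E
python3 - <<'E'
from h import *
import pickle
d={n:cap(n,n+'0.png') for n in('scene','top')}
pickle.dump(d,open('c0.pkl','wb'))
for n,c in d.items(): print(n,{k:v for k,v in c.items() if k!='img'})
s=get_state();print(s['t'],s['tcp_pos'],np.round(s['orientation'],3),s['gripper_width'],manip.tip_extent)
E
```

```text
scene {'fx': 426.4607819016032, 'fy': 426.4607819016032, 'cx': 315.5136132193158, 'cy': 201.65596557259235, 'xyz': array([948.38501621, 841.16021286, 751.47171402]), 'attitude': array([[-0.88212972, -0.27466822,  0.38262844],
       [ 0.47095149, -0.50193635,  0.72544096],
       [-0.00720045,  0.82013247,  0.57212838]])}
top {'fx': 396.49041984832735, 'fy': 396.49041984832735, 'cx': 312.9312121979068, 'cy': 202.02864348847797, 'xyz': array([ 258.66269871,  -10.96143905, 1239.47504881]), 'attitude': array([[ 5.59098624e-04,  9.78299901e-01, -2.07193124e-01],
       [-9.99999473e-01,  7.25305148e-04,  7.26219200e-04],
       [ 8.60738411e-04,  2.07192609e-01,  9.78299791e-01]])}
0.1 [169.52099556 601.08275216 204.71541932] [[-0.962  0.271 -0.   ]
 [ 0.271  0.962 -0.001]
 [-0.    -0.001 -1.   ]] 1.001665069673703 8.0
```

View pics/top0.png

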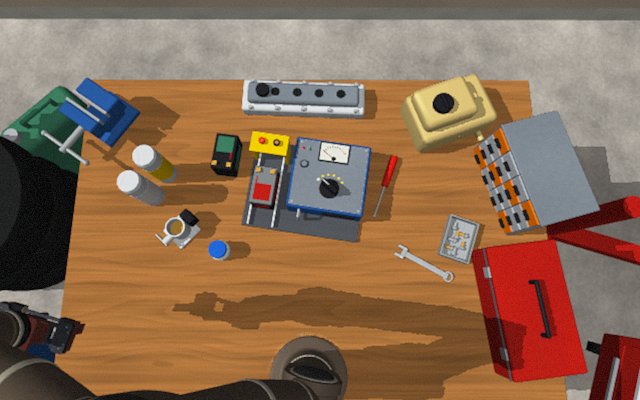

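View pics/scene0.png

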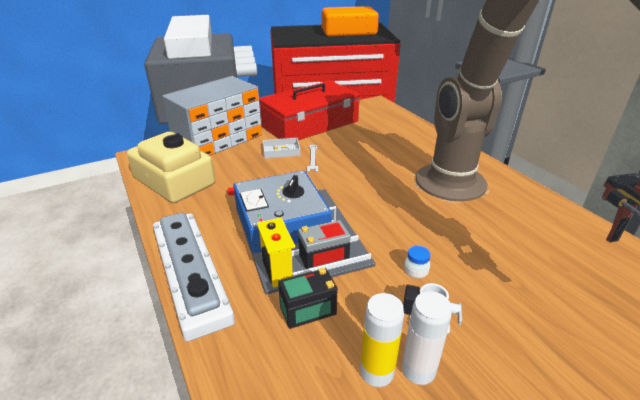

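```bash
cat > m.py <<'E'
from h import *
import pickle
d=pickle.load(open('c0.pkl','rb'));c=d['top'];im=c['img']
x0,y0=225,120
crop=cv2.cvtColor(im[y0:y0+130,x0:x0+160],cv2.COLOR_RGB2BGR)
cv2.imwrite('pics/crop.png',cv2.resize(crop,None,fx=4.6,fy=4.6,interpolation=cv2.INTER_CUBIC))
hsv=cv2.cvtColor(im,cv2.COLOR_RGB2HSV)
def blob(lo,hi,z,name,roi=(225,120,385,250)):
    m=cv2.inRange(hsv,lo,hi);k=np.zeros_like(m);k[roi[1]:roi[3],roi[0]:roi[2]]=1;m*=k
    cs,_=cv2.findContours(m,cv2.RETR_EXTERNAL,cv2.CHAIN_APPROX_NONE);q=max(cs,key=cv2.contourArea)
    r=cv2.minAreaRect(q)
    P=[onz(c,u,v,z)[:2] for u,v in q[:,0]]
    R=cv2.minAreaRect(np.float32(P));print(name,cv2.contourArea(q),np.round(r[0],1),'world',np.round(R[0],1),np.round(R[1],1),round(R[2],2))
    return np.round(cv2.boxPoints(R),1)
blob((22,150,120),(33,255,255),127,'bridge')
blob((0,170,90),(8,255,255),98,'redlabel',(245,170,285,215))
print(blob((100,90,40),(125,255,255),95,'blue'))
blob((0,0,0),(180,255,45),137,'knob',(312,172,346,202))
E
python3 m.py
```

```text
bridge 714.0 [268.8 143.1] world [672.6 118.7] [113.1  63.4] 81.46
redlabel 219.0 [261.8 189.7] world [538.3 139.7] [46.8 58.4] 81.74
blue 5411.5 [327.9 178.8] world [574.2 -57.2] [229.7 230.5] 81.3
[[ 442.9 -153.3]
 [ 670.8 -188.1]
 [ 705.5   39. ]
 [ 477.7   73.8]]
knob 225.0 [329. 188.] world [533.4 -57.8] [51.6 53.1] 89.82
```

View pics/crop.png

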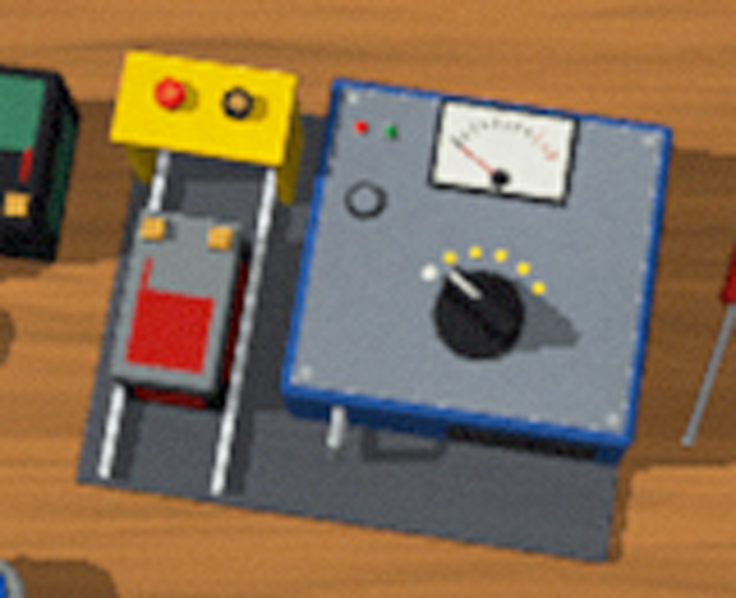

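The top view shows the bridge at (269,143), the battery label at (262,190) and the knob at (329,188). Tester yaw is about -8.6°, with its origin near (583.5, 26.5). I'll move above the channel mouth first.

{"api": "arm_command", "payload": {"deltas": [[[-10,-9,0],[0,0,-0.01]],[[-35,-33,0],[0,0,-0.02]],[[-65,-61,0],[0,0,-0.03]],[[-97,-92,0],[0,0,-0.04]],[[-130,-123,0],[0,0,-0.05]],[[-163,-154,0],[0,0,-0.06]],[[-196,-185,0],[0,0,-0.07]],[[-229,-216,0],[0,0,-0.08]],[[-262,-247,0],[0,0,-0.09]],[[-295,-278,0],[0,0,-0.1]],[[-325,-307,0],[0,0,-0.11]],[[-350,-331,0],[0,0,-0.12]],[[-368,-348,0],[0,0,-0.124]],[[-377,-357,0],[0,0,-0.124]],[[-377,-357,0],[0,0,-0.124]],[[-377,-357,0],[0,0,-0.124]]], "gripper": 0}}

```text
t: 1.7
tcp_pos: [435.1, 155.5, 205.3]
orientation: [[-0.989, 0.151, -0.0], [0.151, 0.989, 0.0], [0.0, 0.0, -1.0]]
contact_force: [-0.1, 0.7, 0.2]
gripper_width: 0.007
grasp_force: 0.0
```

Run:
```python
from h import *
import pickle
d={n:cap(n,n+'1.png') for n in('wrist',)}
pickle.dump(d,open('c1.pkl','wb'))
c=d['wrist'];print({k:v for k,v in c.items() if k!='img'})
s=get_state();print(s['t'],s['tcp_pos'],np.round(s['orientation'],3),s['gripper_width'],s['contact_force'])
t=pickle.load(open('c0.pkl','rb'))['top'];print(onz(t,260.9,203.7,98))
```

```text
{'fx': 329.82232035828633, 'fy': 329.82232035828633, 'cx': 314.15023770694523, 'cy': 201.13255606869802, 'xyz': array([370.81348612, 163.48682412, 384.279104  ]), 'attitude': array([[ 1.51460227e-01, -9.59611298e-01, -2.37077956e-01],
       [ 9.88463226e-01,  1.47160955e-01,  3.58344124e-02],
       [ 5.01511405e-04, -2.39770329e-01,  9.70829510e-01]])}
1.75 [434.95149487 156.05655219 205.3365323 ] [[-0.989  0.15  -0.   ]
 [ 0.15   0.989  0.   ]
 [ 0.     0.    -1.   ]] 0.00490485469304349 [-0.17035729  0.03950363  1.03750586]
[495.27862697 141.15200871  98.        ]
```

View pics/wrist1.png

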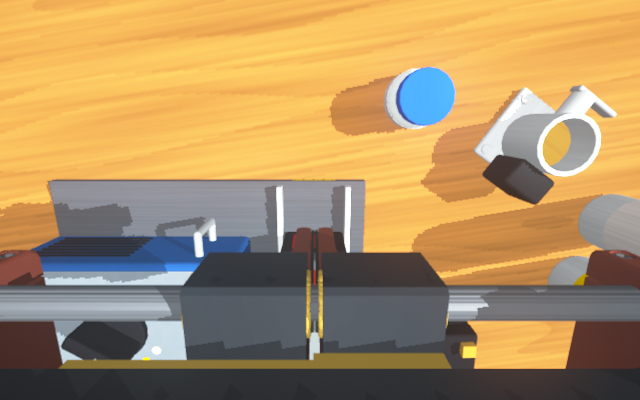

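Run:
```python
from h import *
import pickle
c=pickle.load(open('c1.pkl','rb'))['wrist']
for u,v,z in((50,181,12),(365,180,12),(279.5,187,26),(348,187,26)): print(onz(c,u,v,z).round(1))
a=np.radians(-8.65);U=np.array([np.cos(a),np.sin(a)]);V=np.array([-U[1],U[0]]);O=np.array([583.5,26.5])
for p in((-165,-200),(-165,165),(-160,105),(-30,-90),(73,105)):print(p,(O+p[0]*U+p[1]*V).round(1))
```

```text
[ 392.4 -145.6   12. ]
[445.9 211.1  12. ]
[436.6 114.8  26. ]
[448.1 189.8  26. ]
(-165, -200) [ 390.3 -146.4]
(-165, 165) [445.2 214.4]
(-160, 105) [441.1 154.4]
(-30, -90) [540.3 -58. ]
(73, 105) [671.5 119.3]
```

{"api": "arm_command", "payload": {"deltas": [[[0,0,10],[0,0,0]],[[0,0,35],[0,0,0]],[[0,0,65],[0,0,0]],[[0,0,95],[0,0,0]],[[0,0,125],[0,0,0]],[[-5,0,145],[0,0,0]],[[-12,0,155],[0,0,0]],[[-22,0,155],[0,0,0]],[[-32,0,155],[0,0,0]],[[-40,0,155],[0,0,0]],[[-46,0,155],[0,0,0]],[[-52,0,155],[0,0,0]],[[-58,0,155],[0,0,0]],[[-64,0,155],[0,0,0]],[[-70,0,155],[0,0,0]],[[-76,0,155],[0,0,0]],[[-82,0,155],[0,0,0]],[[-88,0,155],[0,0,0]]]}}

```text
t: 3.55
tcp_pos: [520.6, 143.0, 50.6]
orientation: [[-0.989, 0.149, -0.004], [0.149, 0.989, 0.0], [0.004, -0.0, -1.0]]
contact_force: [-7.9, 1.3, 7.3]
gripper_width: 0.01
grasp_force: 4.1
```

{"api": "arm_command", "payload": {"deltas": [[[-6,0,0],[0,0,0]],[[-12,0,0],[0,0,0]],[[-18,0,0],[0,0,0]],[[-23,0,0],[0,0,0]],[[-27,0,0],[0,0,0]],[[-30,0,0],[0,0,0]],[[-33,0,0],[0,0,0]],[[-35,0,0],[0,0,0]],[[-36,0,0],[0,0,0]],[[-36,0,0],[0,0,0]]]}}

```text
t: 4.55
tcp_pos: [554.3, 137.9, 50.6]
orientation: [[-0.989, 0.149, -0.007], [0.149, 0.989, 0.001], [0.007, -0.0, -1.0]]
contact_force: [-13.0, 1.5, 12.3]
gripper_width: 0.007
grasp_force: 6.8
```

{"api": "arm_command", "payload": {"deltas": [[[-2,0,0],[0,0,0]],[[-4,0,0],[0,0,0]],[[-6,0,0],[0,0,0]],[[-8,0,0],[0,0,0]],[[-10,0,0],[0,0,0]],[[-10,0,0],[0,0,0]]]}}

```text
t: 5.15
tcp_pos: [565.4, 136.3, 50.5]
orientation: [[-0.989, 0.149, -0.005], [0.149, 0.989, 0.001], [0.005, -0.0, -1.0]]
contact_force: [-8.5, 1.7, 7.3]
gripper_width: 0.003
grasp_force: 4.6
```

{"api": "arm_command", "payload": {"deltas": [[[-1,0,0],[0,0,0]],[[-2,0,0],[0,0,0]],[[-3,0,0],[0,0,0]],[[-3,0,0],[0,0,0]]]}}

```text
t: 5.55
tcp_pos: [566.7, 136.1, 50.5]
orientation: [[-0.989, 0.149, -0.008], [0.149, 0.989, 0.001], [0.008, -0.0, -1.0]]
contact_force: [-14.8, 2.7, 12.4]
gripper_width: 0.005
grasp_force: 7.6
```

{"api": "arm_command", "payload": {"deltas": [[[-1,0,0],[0,0,0]],[[-2,0,0],[0,0,0]],[[-3,0,0],[0,0,0]],[[-3,0,0],[0,0,0]],[[-3,0,0],[0,0,0]]]}}

```text
t: 6.05
tcp_pos: [566.5, 136.1, 50.5]
orientation: [[-0.989, 0.148, -0.014], [0.148, 0.989, 0.001], [0.014, -0.001, -1.0]]
contact_force: [-25.3, 3.0, 22.1]
gripper_width: 0.004
grasp_force: 12.8
```

{"api": "arm_command", "payload": {"deltas": [[[-1,0,0],[0,0,0]],[[-3,0,0],[0,0,0]],[[-4,0,0],[0,0,0]],[[-4,0,0],[0,0,0]]]}}

```text
t: 6.45
tcp_pos: [566.3, 136.1, 50.5]
orientation: [[-0.989, 0.147, -0.022], [0.147, 0.989, 0.001], [0.022, -0.002, -1.0]]
contact_force: [-40.2, 2.7, 35.0]
gripper_width: 0.007
grasp_force: 19.8
```

Push force rises with no motion at TCP x 566, so the battery is home. I'll back off, lift and look.

{"api": "arm_command", "payload": {"deltas": [[[8,0,0],[0,0,0]],[[20,0,0],[0,0,0]],[[38,0,0],[0,0,0]],[[60,0,-10],[0,0,0]],[[80,0,-35],[0,0,0]],[[95,0,-70],[0,0,0]],[[100,0,-105],[0,0,0]],[[100,0,-135],[0,0,0]],[[100,0,-150],[0,0,0]],[[100,0,-150],[0,0,0]]], "gripper": 60}}

```text
t: 7.45
tcp_pos: [480.6, 149.5, 202.9]
orientation: [[-0.989, 0.151, 0.005], [0.151, 0.989, 0.002], [-0.005, 0.003, -1.0]]
contact_force: [-0.9, 1.3, -0.4]
gripper_width: 0.685
grasp_force: 0.0
```

Run:
```python
from h import *
import pickle
d={n:cap(n) for n in('top','scene')}
pickle.dump(d,open('c2.pkl','wb'))
s=get_state();print(s['t'],s['tcp_pos'],np.round(s['orientation'],3),np.round(s['joint_pos'],1),s['gripper_width'])
a=cv2.resize(d['scene']['img'][160:300,215:395],(600,467),interpolation=cv2.INTER_CUBIC)
cv2.imwrite('pics/s2.png',a[:,:,::-1])
U=np.array([.9886,-.1504]);V=np.array([.1504,.9886]);K=np.array([584.5,25.5])-30*U-90*V
for n,c in d.items():  # predicted knob top centre / bar ends in pixels
    A=np.array(c['attitude']);e=np.radians(47.35);b=28*np.array([np.cos(e),np.sin(e)])
    for p in(K,K+b,K-b):
        q=A.T@(np.array([*p,137])-c['xyz']);print(n,(c['cx']-c['fx']*q[0]/q[2]).round(1),(c['cy']+c['fy']*q[1]/q[2]).round(1))
```

```text
7.55 [479.02192721 148.97467719 200.11022894] [[-0.989  0.15   0.   ]
 [ 0.15   0.989  0.   ]
 [-0.     0.    -1.   ]] [-36.9  11.7  16.4 109.6  -3.8  59.2  62.6] 0.6822655123936193
top 329.4 185.3
top 322.2 178.9
top 336.7 191.7
scene 293.3 179.7
scene 290.2 185.1
scene 296.3 174.5
```

View pics/s2.png

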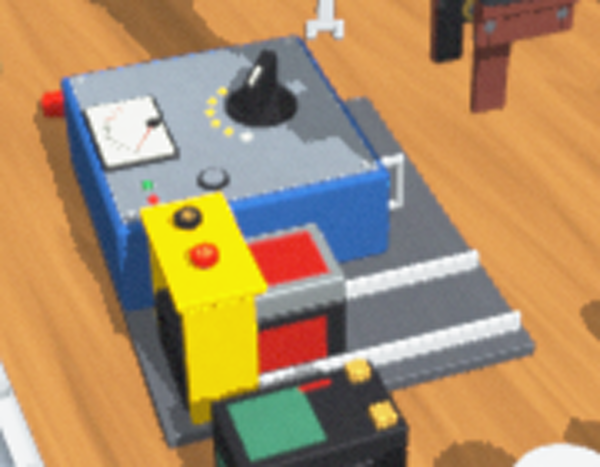

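The crop shows the battery home under the bridge with only half of it protruding. The knob is at scene pixel (294,180), within about 1 px of the prediction. Next I'll hover over the knob.

{"api": "arm_command", "payload": {"deltas": [[[-4,-8,0],[0,0,-0.04]],[[-11,-24,0],[0,0,-0.12]],[[-20,-43,0],[0,0,-0.22]],[[-30,-64,0],[0,0,-0.32]],[[-40,-85,0],[0,0,-0.42]],[[-50,-106,0],[0,0,-0.52]],[[-60,-127,0],[0,0,-0.62]],[[-70,-148,5],[0,0,-0.72]],[[-79,-167,12],[0,0,-0.82]],[[-87,-184,20],[0,0,-0.91]],[[-92,-194,25],[0,0,-0.96]],[[-93,-196,25],[0,0,-0.977]],[[-93,-196,25],[0,0,-0.977]],[[-93,-196,25],[0,0,-0.977]]], "gripper": 50}}

```text
t: 8.95
tcp_pos: [541.4, -57.9, 175.1]
orientation: [[-0.678, -0.735, -0.001], [-0.735, 0.678, 0.0], [0.0, 0.001, -1.0]]
contact_force: [-0.8, 0.0, -0.6]
gripper_width: 0.571
grasp_force: 0.0
```

Run:
```python
from h import *
c=cap('wrist','w3.png');c2=cap('scene','s3.png')
s=get_state();print(s['t'],s['tcp_pos'],np.round(s['orientation'],3),np.round(s['joint_pos'],1),np.round(s['contact_force'],1),np.round(s['torque'],2))
A=np.array(c['attitude'])
for p in((541.3,-59,137),(541.3+19,-59+20.6,137),(541.3-19,-59-20.6,137)):
    q=A.T@(np.array(p)-c['xyz']);print((c['cx']-c['fx']*q[0]/q[2]).round(1),(c['cy']+c['fy']*q[1]/q[2]).round(1))
```

```text
9.05 [541.55403066 -57.820793   175.45442923] [[-0.677 -0.736  0.   ]
 [-0.736  0.677  0.   ]
 [-0.     0.    -1.   ]] [-11.2  17.5  15.2 105.6  -5.4  57.6 143.6] [ 0.   0.8 -0.1] [ 0.1   0.08 -0.06]
315.0 217.9
315.0 255.9
315.0 177.6
```

View pics/w3.png

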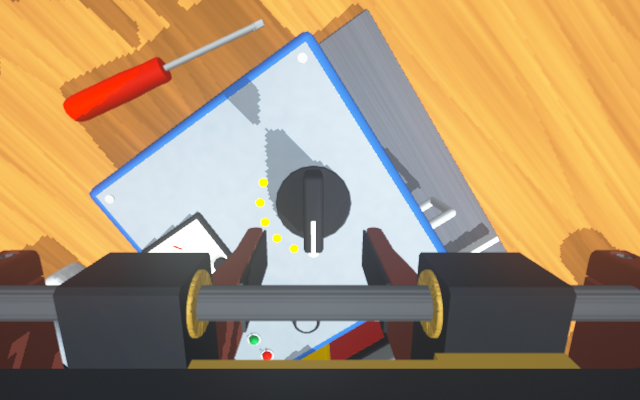

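Run:
```python
from h import *
im=cv2.imread('pics/w3.png');c=imaging.capture('wrist')
g=cv2.cvtColor(im,cv2.COLOR_BGR2GRAY);m=(g<75).astype(np.uint8)*255;k=np.zeros_like(m);k[155:240,268:358]=1;m*=k
cs,_=cv2.findContours(m,cv2.RETR_EXTERNAL,cv2.CHAIN_APPROX_NONE);q=max(cs,key=cv2.contourArea)
P=np.float32([onz(c,u,v,103)[:2] for u,v in q[:,0]])
# skirt sides: points left/right extremes give the lateral; fit on arc away from the bar
r=cv2.boundingRect(q);print(r,cv2.minEnclosingCircle(P))
S=np.array([(u,v) for u,v in q[:,0] if 172<v<225 and abs(u-313)>16]);P=np.float32([onz(c,u,v,103)[:2] for u,v in S])
A=np.c_[2*P,np.ones(len(P))];s=np.linalg.lstsq(A,(P**2).sum(1),rcond=None)[0];print(s[:2],np.sqrt(s[2]+s[0]**2+s[1]**2))
for v in(168,211,253):print(onz(c,313.5,v,137))
```

```text
(280, 166, 43, 74) ((542.4724731445312, -61.14251708984375), 29.995058059692383)
[543.69369174 -79.69163794] 8.945841214842199
[518.98861498 -84.81445327 137.        ]
[539.04715668 -63.08250189 137.        ]
[559.9441755  -40.44212236 137.        ]
```

{"api": "arm_command", "payload": {"deltas": [[[1,-0.5,5],[0,0,0]],[[2,-1,17],[0,0,0]],[[2,-1,31],[0,0,0]],[[2,-1,45],[0,0,0]],[[2,-1,55],[0,0,0]],[[2,-1,60],[0,0,0]],[[2,-1,61],[0,0,0]],[[2,-1,61],[0,0,0]]]}}

```text
t: 9.9
tcp_pos: [541.1, -60.9, 114.5]
orientation: [[-0.678, -0.735, 0.0], [-0.735, 0.678, 0.0], [-0.0, -0.0, -1.0]]
contact_force: [0.1, 0.3, 0.2]
gripper_width: 0.572
grasp_force: 0.0
```

{"api": "arm_command", "payload": {"deltas": [[[0,0,0],[0,0,0]],[[0,0,0],[0,0,0]],[[0,0,0],[0,0,0]],[[0,0,0],[0,0,0]],[[0,0,0],[0,0,0]],[[0,0,0],[0,0,0]],[[0,0,0],[0,0,0]],[[0,0,0],[0,0,0]]], "gripper": 0}}

```text
t: 10.7
tcp_pos: [540.5, -60.4, 114.5]
orientation: [[-0.677, -0.736, -0.001], [-0.736, 0.677, 0.001], [0.0, 0.001, -1.0]]
contact_force: [-4.8, 1.7, 5.5]
gripper_width: 0.153
grasp_force: 30.0
```

{"api": "arm_command", "payload": {"deltas": [[[0,0.5,0],[0,0,0.03]],[[0,0.5,0],[0,0,0.09]],[[0,0.5,0],[0,0,0.15]],[[0,0.5,0],[0,0,0.21]],[[0,0.5,0],[0,0,0.27]],[[0,0.5,0],[0,0,0.33]],[[0,0.5,0],[0,0,0.39]],[[0,0.5,0],[0,0,0.45]],[[0,0.5,0],[0,0,0.51]],[[0,0.5,0],[0,0,0.57]],[[0,0.5,0],[0,0,0.63]],[[0,0.5,0],[0,0,0.69]],[[0,0.5,0],[0,0,0.75]],[[0,0.5,0],[0,0,0.81]],[[0,0.5,0],[0,0,0.87]],[[0,0.5,0],[0,0,0.93]],[[0,0.5,0],[0,0,0.98]],[[0,0.5,0],[0,0,1.0]],[[0,0.5,0],[0,0,1.0]]]}}

```text
t: 12.6
tcp_pos: [540.1, -58.9, 114.5]
orientation: [[-0.985, 0.173, -0.001], [0.173, 0.985, 0.002], [0.002, 0.002, -1.0]]
contact_force: [-5.1, 5.1, 7.5]
gripper_width: 0.153
grasp_force: 30.0
```

Run:
```python
from h import *
c=cap('wrist','w4.png');t=cap('top')
cv2.imwrite('pics/t4.png',cv2.resize(t['img'][120:230,280:385],None,fx=5,fy=5,interpolation=cv2.INTER_CUBIC)[:,:,::-1])
s=get_state();R=np.array(s['orientation']);print(s['t'],s['tcp_pos'],np.round(s['contact_force'],1),np.round(s['torque'],2),s['grasp_force'],s['gripper_width'])
print('y angle',np.degrees(np.arctan2(R[1,1],R[0,1])),'want',90-20.15)
```

```text
12.7 [540.0402267  -58.85774049 114.5284932 ] [-4.8  5.4  6.4] [1.33 1.15 0.08] 30.00669926404953 0.1558088228685525
y angle 80.06922082773244 want 69.85
```

View pics/w4.png

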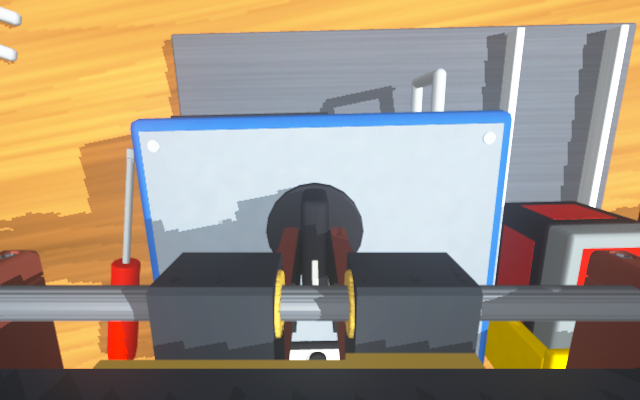

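{"api": "arm_command", "payload": {"deltas": [[[0,0,0],[0,0,0.04]],[[0,0,0],[0,0,0.08]],[[0,0,0],[0,0,0.12]],[[0,0,0],[0,0,0.15]],[[0,0,0],[0,0,0.17]],[[0,0,0],[0,0,0.178]],[[0,0,0],[0,0,0.178]],[[0,0,0],[0,0,0.178]]]}}

```text
t: 13.5
tcp_pos: [540.1, -58.6, 114.6]
orientation: [[-0.939, 0.344, -0.001], [0.344, 0.939, 0.002], [0.002, 0.002, -1.0]]
contact_force: [-4.3, 6.2, 7.4]
gripper_width: 0.154
grasp_force: 30.0
```

Run:
```python
from h import *
c=cap('wrist','w5.png');t=cap('top')
cv2.imwrite('pics/t5.png',np.vstack([cv2.resize(x[y0:y0+190,x0:x0+260],(520,290),interpolation=cv2.INTER_CUBIC) if 0 else cv2.resize(x[y0:y0+h,x0:x0+w],(560,295),interpolation=cv2.INTER_CUBIC) for x,y0,h,x0,w in((c['img'],165,120,200,228),(t['img'],130,70,285,133))])[:,:,::-1])
s=get_state();R=np.array(s['orientation']);print(s['t'],s['tcp_pos'],np.round(s['contact_force'],1),np.round(s['torque'],2),s['grasp_force'],s['gripper_width'])
print('y angle',np.degrees(np.arctan2(R[1,1],R[0,1])),'want',90-20.15)
```

```text
13.6 [540.14848199 -58.61795388 114.5466876 ] [-4.9  6.5  7.7] [1.49 1.06 0.17] 30.009725689888 0.14865160522474868
y angle 69.88495611165241 want 69.85
```

View pics/t5.png

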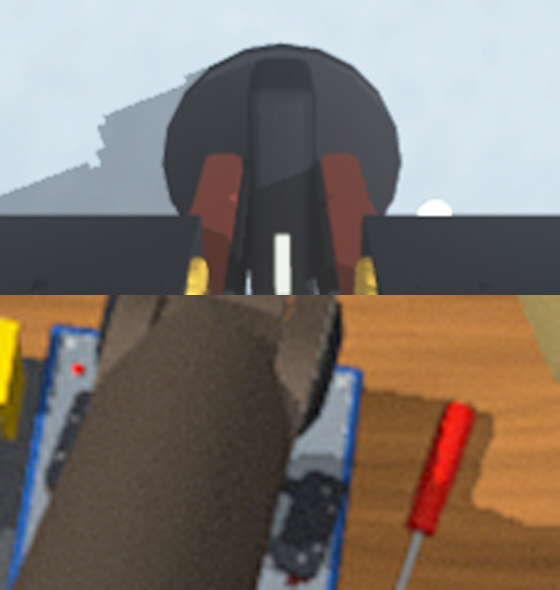

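The bar and white pointer sit squarely between the fingers at the third-click heading. I'll hold for over a second, then hand in.

{"api": "arm_command", "payload": {"deltas": [[[0,0,0],[0,0,0]],[[0,0,0],[0,0,0]],[[0,0,0],[0,0,0]],[[0,0,0],[0,0,0]],[[0,0,0],[0,0,0]],[[0,0,0],[0,0,0]],[[0,0,0],[0,0,0]],[[0,0,0],[0,0,0]],[[0,0,0],[0,0,0]],[[0,0,0],[0,0,0]],[[0,0,0],[0,0,0]],[[0,0,0],[0,0,0]],[[0,0,0],[0,0,0]],[[0,0,0],[0,0,0]]]}}

```text
t: 15.0
tcp_pos: [540.1, -58.6, 114.5]
orientation: [[-0.939, 0.344, -0.001], [0.344, 0.939, 0.002], [0.002, 0.002, -1.0]]
contact_force: [-5.0, 6.7, 6.9]
gripper_width: 0.152
grasp_force: 30.0
```

```bash
python3 -c "
from h import *
print(job_done())"
```

```text
the job is handed in; nothing more can be done
None
```

I pushed the battery against the back stop, turned the knob to the third click (judged from the tool heading and wrist view) and handed in at 15 s still gripping it with 30 N; no verdict came back, and I couldn't read the contact pins or knob angle directly.

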